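Clamp the cabinet door for sanding

ROBOT

A 6-joint arm with a two-finger parallel gripper is mounted at the origin on the work surface. World frame = base frame: x ahead of the robot, y to its left, z up, the work surface at z = 0. Lengths are in m, angles in rad, forces in N, time in s.
With the tool pointing down it reaches from about 0.35 to 0.775 m from the base axis. Payload 5.5 kg.
Tool frame: the origin (TCP) lies midway between the tips of the shut fingers; the grasp point (between the pads) lies env.grasp_offset behind it (env.grasp_offset is the distance from the TCP to the grasp point, in m); z points along the fingers, y is the line along which they close (so a half turn about z gives the same grasp; the last joint's range is limited). The gripper opens to 85 mm and grips with 20 to 120 N. Pads are 22 mm wide; open, the fingers measure 114 mm over their backs; the gripper's body (76 mm by 85 mm) begins 54 mm behind the grasp point. The pads swing forward as they close: fully open they stand 13 mm farther back than shut.
Start: joints at [1.035, 0.313, 0.046, 1.304, 0, 1.431], TCP at [0.222, 0.531, 0.231] pointing down, gripper open.
Joint ranges: [-2.76, 2.76], [-0.86, 1.69], [-1.03, 1.26], [-2.2, 2.34], [-1.47, 1.5], [-3.14, 3.14]. Speed limits (rad/s): [2.57, 2.57, 3.14, 3.14, 3.14, 3.14].

INTERFACE

Orientations are given as a unit quaternion [w, x, y, z].
In Python, from workcell import monitor, viewer, order, env gives the robot as it stands.
- The arm moves only by the tool carry_out, never from a script. Its argument "plan" is a list that holds one entry, the list of rows, each a list of 7 numbers: the turn, a rotation vector about the world's x, y, z in rad, then the shift along the world's x, y, z in mm, then the finger opening in mm, from 0 to 85.4. A call has 1 to 20 rows; each row is the pose to reach, as a shift and turn from the pose commanded when the call began; what a row does not reach only later rows make up. A row lasts 1/10 s, in which the tool goes at most 50 mm and 8.59 degrees, less where a joint would pass 70% of its speed; a pose out of reach is approached as far as the arm can. A call with a gripper value outside its range is refused whole. The fingers move at their own pace and stop on an object; "squeeze" is the grip in N (left out, the last holds). Time passes only in rows, so rows that repeat a pose let the fingers close. It gives the time, the measured TCP pose, the force, the opening and the grip force at its end, in the units of the state.
- monitor.get_state(): the state, without advancing time (a new reading comes with each control period).
- viewer.read_camera(name): name is "scene" or "top" or "wrist"; returns the picture (480x640x3 uint8, red, green, blue); there is no depth.
- viewer.calibration(name): a dict with "K" (3x3 intrinsics, pixels), "dist" ([k1, k2, p1, p2, k3] as OpenCV has them; the pictures are not rectified), "eye" and "rotation" of the camera in the world. Camera axes: x right, y down, z forward; pixel columns grow to the right and rows downward; lengths in m; the calibration is good to about 2 mm. A picture is of the moment at which its call begins: read the wrist's pose just before it. calibration takes no time and is no camera call; for the wrist camera it gives the pose at the moment of the call.
- order.hand_in(): hands the job in; it is judged then, once.
The state is a dict: "clock": time; "joint_pos": joint angles; "qvel": joint speeds; "tau": joint torques, N m; "tcp_pos": TCP position; "orientation": TCP orientation; "wrist_force": force on the tool from outside, world axes, zero at the start; "ft_torque": the same for the moment, N m; "finger_gap": finger opening in m; "grip_force": force on a finger pad.
Only numpy, scipy, OpenCV 4.12 (cv2) and the standard library are available. Lean on these libraries where they do the work, as an engineer would, in place of code of your own. Each camera call takes 0.05 s, during which the arm holds its last target. There are 200 camera calls.

TASK

Clamp the oak door panel to its holding board: push the clamp's steel strap (the back of a finger will do) round over the panel as far as its stop, and only then push the raised cam lever all the way down so that the rubber foot presses on the panel. Nothing needs to be picked up: leave the panel and all the other things where they lie, and finish with the hand clear.

Things in the scene. Friction and masses are not known exactly. Their poses are not given: they have to be found in the camera images.
- board: plywood holding board, 320 x 360 x 18 mm, fixed to the bench, bearing a swing clamp. Origin: at bench level on the vertical axis of the clamp's post. z up; the door panel lies on its +y side (board spans x -160..160 mm, y -60..300 mm). Two 16 mm high wooden fences stand along the panel's +x and +y edges, outside the panel
- post_top (a point): point on the clamp post's vertical axis, at the strap's half height (63 mm above the bench); the strap turns about this axis
- strap_tip (a point): middle of the end face of the strap's long free end, at half its thickness: 125 mm from the post axis. The strap is a flat steel bar 30 mm wide and 14 mm thick, underside 56 mm above the bench (18 mm above the door panel's top); its short tail reaches 30 mm behind the post. It stays level as it turns
- strap (a joint): turn of the strap about the post, rad. 0: the free end points along the board's +x, beside the door panel; grows anticlockwise seen from above; pi/2 (1.571): against its stop, free end along the board's +y, square over the panel. Lower stop -0.35. Stiff hinge (friction 0.25 N m: 2 to 3 N at the free end), stays where it is left; starts between -0.3 and 0.4
- lever_pivot (a point): axis of the cam lever, on the post axis, 84 mm above the bench; the lever is carried by the strap and turns with it
- lever_tip (a point): end of the cam lever, on its centre line, 115 mm from the lever's pivot. The lever is a straight bar (its outer 70 mm a black grip 24 mm wide, 12 mm thick) that always points away from the strap's free end, as seen from above, and stands up at a slant while the clamp is open
- cam_lever (a joint): cam lever angle, rad. 0: fully raised, 1.15 rad (66 degrees) above level; grows as the lever is pushed down and outward; 1.15: level, the fully closed stop. Stays where it is left (friction 0.3 N m, so 3 to 6 N at the grip); starts between 0 and 0.25. It drives the foot down 5.9 mm in all, in proportion to the angle
- foot: round rubber foot 20 mm across under the strap, 80 mm from the post axis; its face clears the door panel by 5 mm while the lever is fully raised, and presses on the panel when the strap is over it and the lever is down. Origin: on the foot's axis, 43 mm below its face while the lever is up
- panel: loose oak cabinet door panel, 240 (x) x 220 (y) x 20 mm, lying flat on the board, top 38 mm above the bench, its near edge 40 mm from the post axis; origin under its centre
- sanding_block: cork sanding block, 60 x 90 x 32 mm, lying on the door panel; origin under its centre; not part of the job
- brush: paint brush 170 mm long lying on the door panel near the edge farthest from the clamp; origin under its middle; not part of the job
- tin: low open aluminium tin, 62 mm across, 34 mm high, on the bench near the clamp; origin under its centre; not part of the job
- cup: paper cup, 72 mm across the rim, 85 mm high, on the bench near the clamp; origin under its centre; not part of the job
- tub: clear plastic tub, 104 mm across, 70 mm high, on the bench to the robot's right; origin under its centre; not part of the job
- jar: amber glass jar of wax, 68 mm across, 85 mm high, on the bench to the robot's right; origin under its centre; not part of the job
- roller: paint roller with black handle, about 255 mm long, on the bench to the robot's left; origin on the bench under the middle of the sleeve; not part of the job

How it is judged:
On the way, in this order (a step that is already met when the one before it is completed fails the run):
1. the strap is swung over the panel to its stop, the cam lever still up (value of joint strap above 1.42 rad and value of joint cam_lever below 0.6 rad), for 0.2 s.
2. the cam lever is pushed all the way down and the foot presses on the panel (value of joint strap above 1.42 rad and value of joint cam_lever above 1.03 rad and contact force between foot and panel above 3 N), for 0.2 s.
At the end, for the whole second after the job is handed in: The strap is within 0.15 rad of its stop over the panel (above 1.42), the cam lever within 0.12 rad of its closed stop (above 1.03), the foot presses on the panel with more than 3 N, and the panel lies at rest within 12 mm of where it was (all of step 2 and distance of panel from where it was at the start of the episode below 0.012 m and linear speed of panel below 0.02 m/s); the robot touches nothing.
It fails at once if the cam lever is pushed down before the strap is over the panel (value of joint cam_lever above 0.75 rad and value of joint strap below 1.3 rad).
It fails at once if the door panel is lifted or shoved more than 12 mm (distance of panel from where it was at the start of the episode above 0.012 m).
It fails at once if one of the other things on the bench or the panel is moved more than 25 mm (distance of any of sanding_block, brush, tin, cup, tub, jar, roller from where it was at the start of the episode above 0.025 m).
It also fails if it takes over 56 s, if anything falls off the work surface, if the arm or the gripper's body presses on something with over 40 N, if the wrist force passes 120 N, or if a joint passes its speed limit or range.

## Working session

There is one attempt and no reset: what is moved stays moved. The work goes in short steps, Python scripts to look and compute and a tool call to move; the robot and the scene stay as the last step left them, time stands still between calls to the robot, and variables do not carry over. Pictures are saved under pics/ and viewed, at most 10 in all, crops included, and the job is handed in when it is done.

Besides the shell and the picture viewer there is one more tool, called after "Call:" by a JSON object that holds its "name" and its "arguments". carry_out: Moves the arm, as the interface text tells. Its arguments: {"type":"object","properties":{"plan":{"type":"array","items":{"type":"array","items":{"type":"array","items":{"type":"number"}}}},"squeeze":{"type":"number"}},"required":["plan"]}

```bash
mkdir -p pics; python3 - <<'E'
from workcell import monitor, viewer, order, env
import cv2
print(monitor.get_state(), env.grasp_offset)
for n in ("scene","top"):
    im=viewer.read_camera(n); cv2.imwrite(f"pics/{n}0.png",im[...,::-1]); c=viewer.calibration(n); print(n,c)
E
```

```text
{'clock': 0.0, 'joint_pos': array([1.03538033e+00, 3.13989960e-01, 4.49925858e-02, 1.30358592e+00,
       2.75062910e-05, 1.43117792e+00]), 'qvel': array([-0.00056979, -0.001603  , -0.00060869,  0.00014111, -0.00065521,
        0.00137598]), 'tau': array([ 6.78647011e-04, -4.80629253e+01,  2.98532581e+01,  1.93809491e-02,
       -3.91684644e-04, -1.27899713e-05]), 'tcp_pos': array([0.22144282, 0.53011013, 0.23042036]), 'orientation': array([-3.08849567e-04,  1.96609506e-01,  9.80481465e-01, -8.38517017e-04]), 'wrist_force': array([-0.5922878 , -0.73960847, -0.18107068]), 'ft_torque': array([ 0.00602668,  0.08059147, -0.01509806]), 'grip_force': 0.0, 'finger_gap': 0.0850676878137688} 0.0187
scene {'K': array([[479.487187  ,   0.        , 320.35183679],
       [  0.        , 479.487187  , 232.07366382],
       [  0.        ,   0.        ,   1.        ]]), 'dist': array([-0.04042814,  0.        ,  0.        ,  0.        ,  0.        ]), 'eye': array([ 1.27384432, -0.53659905,  1.06120827]), 'rotation': array([-0.33105957,  0.82769091,  0.42429042, -0.15907535])}
top {'K': array([[468.6677186 ,   0.        , 318.02424274],
       [  0.        , 468.6677186 , 242.02828428],
       [  0.        ,   0.        ,   1.        ]]), 'dist': array([-0.11470279,  0.        ,  0.        ,  0.        ,  0.        ]), 'eye': array([ 0.42426295, -0.00470211,  1.39233045]), 'rotation': array([-0.05111232,  0.71087405, -0.70064922,  0.03370884])}
```

View pics/scene0.png

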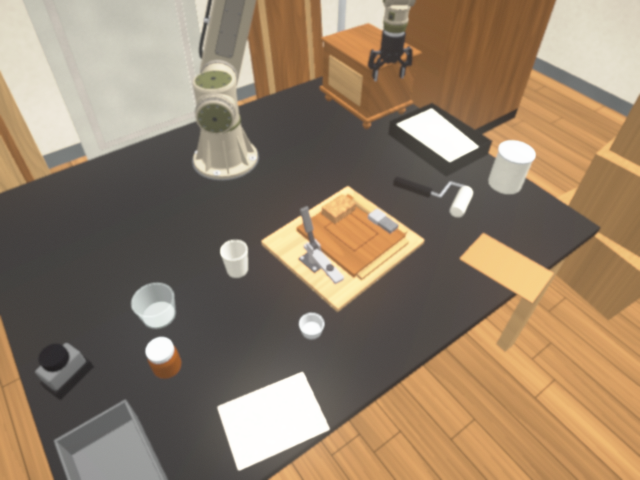

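View pics/top0.png

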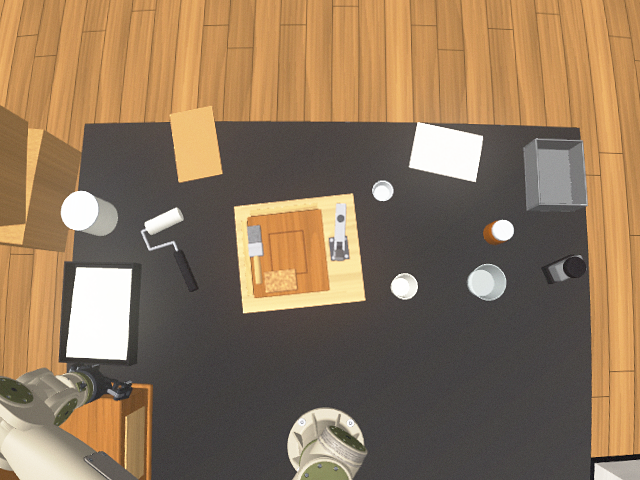

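The board is at top-picture px (234,207), (352,194), (365,300), (243,313). The strap runs from the post at about (340,250) to (340,205), and the lever points at the robot. The next step is to measure these.

```bash
cat > h.py <<'E'
import numpy as np, cv2
from scipy.spatial.transform import Rotation as R
from workcell import viewer
def cam(n):
    c=viewer.calibration(n); q=c["rotation"]; return c, R.from_quat([q[1],q[2],q[3],q[0]]).as_matrix()
def ray(n,px,z):
    c,M=cam(n); u=cv2.undistortPoints(np.array(px,float).reshape(-1,1,2),c["K"],c["dist"]).reshape(-1,2)
    d=np.c_[u,np.ones(len(u))]@M.T; t=(z-c["eye"][2])/d[:,2:]; return c["eye"]+t*d
def proj(n,P):
    c,M=cam(n); return cv2.projectPoints(np.array(P,float).reshape(-1,3),cv2.Rodrigues(M.T)[0],-M.T@c["eye"],c["K"],c["dist"])[0].reshape(-1,2)
E
python3 - <<'E'
from h import *
im=cv2.imread("pics/top0.png"); hsv=cv2.cvtColor(im,cv2.COLOR_BGR2HSV)
roi=np.zeros(im.shape[:2],np.uint8); roi[188:320,228:372]=1
m=(hsv[...,2]>70).astype(np.uint8)*roi
m=cv2.morphologyEx(m,cv2.MORPH_CLOSE,np.ones((9,9)))
c=max(cv2.findContours(m,0,2)[0],key=cv2.contourArea)
r=cv2.minAreaRect(c); P=ray("top",cv2.boxPoints(r),.018); print(P.round(4))
print(np.linalg.norm(np.diff(P,axis=0),axis=1), P.mean(0))
e=np.array([P[i]-P[i-1] for i in range(4)])
w=[np.arctan2(v[1],v[0])%(np.pi/2) for v in e]; print(w)
a=np.mean([(x+np.pi/4)%(np.pi/2)-np.pi/4 for x in w]); print("yaw",a)
Rz=np.array([[np.cos(a),-np.sin(a),0],[np.sin(a),np.cos(a),0],[0,0,1]])
o=P.mean(0)-Rz@[0,.12,0]; o[2]=0; print("origin",o)
for n,f in (("top",6),("scene",6)):
    I=cv2.imread(f"pics/{n}0.png"); p=proj(n,[o+[0,0,.063]])[0]; x0,y0=(p-[50,45]).astype(int)
    C=cv2.resize(I[y0:y0+90,x0:x0+100],None,fx=6,fy=6,interpolation=2)
    def dot(q,col): 
        q=((proj(n,[o+Rz@np.array(q)])[0]-[x0,y0]+.5)*6).astype(int); cv2.circle(C,tuple(map(int,q)),3,col,-1)
    dot([0,0,.063],(0,0,255)); dot([.125,0,.063],(255,0,0)); dot([0,.08,.038],(0,255,0)); dot([.16,-.06,.018],(255,0,255)); dot([-.16,-.06,.018],(255,0,255))
    cv2.imwrite(f"pics/{n}_c.png",C); print(n,x0,y0)
E
```

```text
[[ 0.751   0.3058  0.018 ]
 [ 0.755  -0.1257  0.018 ]
 [ 0.3668 -0.1269  0.018 ]
 [ 0.3591  0.2909  0.018 ]]
[0.43153018 0.38816656 0.41780064] [0.55797327 0.0860296  0.018     ]
[np.float64(0.03809941410601002), np.float64(0.009137390542251378), np.float64(0.002980615107013751), np.float64(0.01845943165738273)]
yaw 0.017169212853164473
origin [ 0.56003347 -0.03395271  0.        ]
top 290 205
scene 258 203
```

```bash
cat > m.py <<'E'
from h import *
im=cv2.imread("pics/top0.png"); hsv=cv2.cvtColor(im,cv2.COLOR_BGR2HSV)
m=((hsv[...,2]>130)&(hsv[...,1]>50)).astype(np.uint8); m[:188]=0;m[320:]=0;m[:,:228]=0;m[:,372:]=0
m=cv2.morphologyEx(m,cv2.MORPH_CLOSE,np.ones((5,5)))
c=max(cv2.findContours(m,0,2)[0],key=cv2.contourArea)
U=ray("top",c.reshape(-1,2),.018)[:,:2].astype(np.float32)*1000
r=cv2.minAreaRect(U); P=cv2.boxPoints(r); print(r)
a=np.deg2rad((r[2]+45)%90-45); Rz=np.array([[np.cos(a),-np.sin(a),0],[np.sin(a),np.cos(a),0],[0,0,1]])
o=np.r_[r[0],0]/1000-Rz@[0,.12,0]; o[2]=0; print("yaw",a,"origin",o)
cs=[]
for n in ("top","scene"):
    I=cv2.imread(f"pics/{n}0.png"); p=proj(n,[o+[0,0,.063]])[0]; x0,y0=(p-[33,45]).astype(int)
    C=cv2.resize(I[y0:y0+90,x0:x0+66],None,fx=6,fy=6,interpolation=2)
    def dot(q,col): 
        q=((proj(n,[o+Rz@np.array(q)])[0]-[x0,y0]+.5)*6).astype(int); cv2.circle(C,tuple(map(int,q)),3,col,-1)
    dot([0,0,.063],(0,0,255)); dot([.125,0,.063],(255,0,0)); dot([0,.08,.038],(0,255,0)); dot([.16,-.06,.018],(255,0,255)); dot([-.16,-.06,.018],(255,0,255))
    cs.append(C); print(n,x0,y0)
cv2.imwrite("pics/c1.png",np.hstack(cs))
E
python3 m.py
```

```text
((558.3154907226562, 89.17855834960938), (322.5465393066406, 362.2696533203125), 6.917734146118164)
yaw 0.12073723762740048 origin [ 0.57276878 -0.02994785  0.        ]
top 305 201
scene 279 205
```

View pics/c1.png

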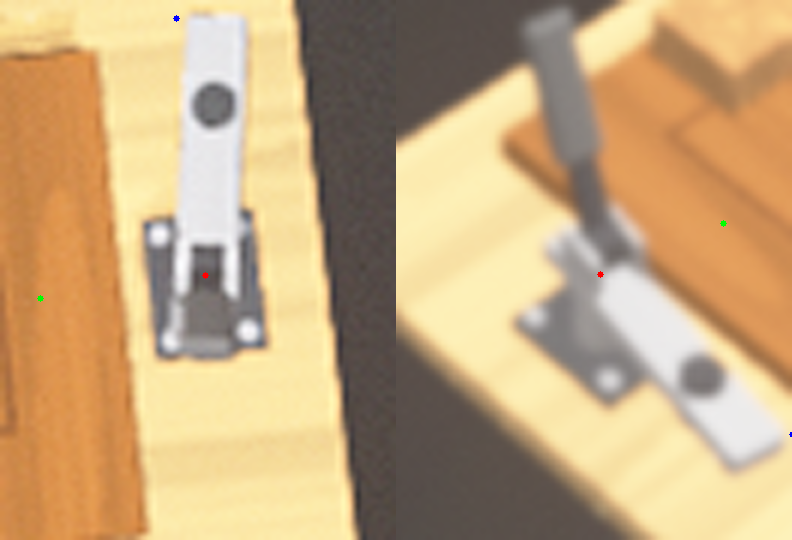

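The red dot sits on the post in both views, and the strap is at about -0.05 rad in the world frame with its tip near (0.697,-0.036). I'll move above the strap's -y side with the fingers shut.

Call:
{"name": "carry_out", "arguments": {"plan": [[[0,0,-1.054,454,-604,20,0],[0,0,-1.054,454,-604,20,0],[0,0,-1.054,454,-604,20,0],[0,0,-1.054,454,-604,20,0],[0,0,-1.054,454,-604,20,0],[0,0,-1.054,454,-604,20,0],[0,0,-1.054,454,-604,20,0],[0,0,-1.054,454,-604,20,0],[0,0,-1.054,454,-604,20,0],[0,0,-1.054,454,-604,20,0],[0,0,-1.054,454,-604,20,0],[0,0,-1.054,454,-604,20,0],[0,0,-1.054,454,-604,20,0],[0,0,-1.054,454,-604,20,0],[0,0,-1.054,454,-604,20,0],[0,0,-1.054,454,-604,20,0],[0,0,-1.054,454,-604,20,0],[0,0,-1.054,454,-604,20,0],[0,0,-1.054,454,-604,20,0],[0,0,-1.054,454,-604,20,0]]]}}

```text
clock: 2.1
tcp_pos: [0.6752, -0.0718, 0.2521]
orientation: [0.0, 0.662, 0.749, 0.0]
wrist_force: [-0.6, -0.4, 0.1]
finger_gap: 0.0
grip_force: 0.0
```

```bash
python3 - <<'E'
from h import *
from workcell import monitor
s=monitor.get_state(); print(s["tcp_pos"],s["orientation"],s["joint_pos"],s["finger_gap"])
a=cv2.cvtColor(viewer.read_camera("wrist"),cv2.COLOR_RGB2BGR)
p=proj("wrist",[[.5728,-.0299,.063],[.676,-.073,.05],[.6978,-.036,.063]]); print(p)
for q in p: cv2.circle(a,tuple(int(v) for v in q),4,(0,0,255),-1) if abs(q).max()<2000 else 0
cv2.imwrite("pics/w1.png",a)
print(ray("top",[[341.2,203.5]],.063))
E
```

```text
[ 0.67515131 -0.07183769  0.25211646] [2.30580974e-04 6.62344665e-01 7.49199204e-01 2.10699795e-04] [-2.24170999e-01  5.27195690e-01  4.20119491e-01  1.46311342e+00
  1.48857802e-04  1.22371715e+00] 2.3264839814606125e-05
[[204.61006871 149.41262242]
 [320.97474447 211.62347133]
 [351.6220674  175.06135222]]
[[ 0.69724923 -0.0357577   0.063     ]]
```

View pics/w1.png

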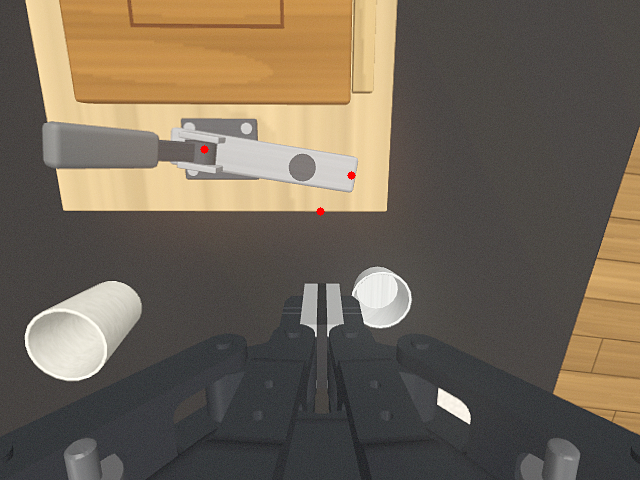

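The picture confirms it: red points sit on the post and near the strap tip, and the descent spot at (321,212) beside the strap is clear. I'll descend and work out the arc.

Call:
{"name": "carry_out", "arguments": {"plan": [[[0,0,0,0,0,-199,0],[0,0,0,0,0,-199,0],[0,0,0,0,0,-199,0],[0,0,0,0,0,-199,0],[0,0,0,0,0,-199,0],[0,0,0,0,0,-199,0],[0,0,0,0,0,-199,0]]]}}

```text
clock: 2.85
tcp_pos: [0.6781, -0.0736, 0.0561]
orientation: [0.002, 0.663, 0.749, 0.001]
wrist_force: [0.1, 0.5, 0.3]
finger_gap: 0.0001
grip_force: 0.0
```

```bash
python3 - <<'E'
import numpy as np
o=np.array([572.8,-29.9]);A=np.array([676,-73])
for f in np.linspace(-.05,1.692,18):
    d=29 if f<1.6 else 28
    c,s=np.cos(f),np.sin(f); print((o+105*np.array([c,s])+d*np.array([s,-c])-A).round().astype(int),end=' ')
E
```

```text
[0 9] [ 3 20] [ 5 31] [ 6 42] [ 5 53] [ 4 64] [ 1 75] [-3 85] [-8 95] [-13 105] [-20 114] [-28 122] [-36 129] [-46 135] [-55 141] [-66 145] [-76 149] [-88 151]
```

Call:
{"name": "carry_out", "arguments": {"plan": [[[0,0,0,0,9,0,0],[0,0,0,3,20,0,0],[0,0,0,5,31,0,0],[0,0,0,6,42,0,0],[0,0,0,5,53,0,0],[0,0,0,4,64,0,0],[0,0,0,1,75,0,0],[0,0,0,-3,85,0,0],[0,0,0,-8,95,0,0],[0,0,0,-13,105,0,0],[0,0,0,-20,114,0,0],[0,0,0,-28,122,0,0],[0,0,0,-36,129,0,0],[0,0,0,-46,135,0,0],[0,0,0,-55,141,0,0],[0,0,0,-66,145,0,0],[0,0,0,-76,149,0,0],[0,0,0,-88,151,0,0],[0,0,0,-88,151,0,0],[0,0,0,-88,151,0,0]]]}}

```text
clock: 4.85
tcp_pos: [0.59, 0.0781, 0.0533]
orientation: [0.002, 0.663, 0.749, 0.002]
wrist_force: [8.2, -1.0, -1.1]
finger_gap: 0.0
grip_force: 3.5
```

```bash
python3 - <<'E'
from h import *
from workcell import monitor
print(monitor.get_state()["tcp_pos"])
cs=[]
for n in ("top","scene"):
    I=cv2.cvtColor(viewer.read_camera(n),cv2.COLOR_RGB2BGR); cv2.imwrite(f"pics/{n}2.png",I); p=proj(n,[[.5728,-.03,.063]])[0]; x0,y0=(p-[50,45]).astype(int); print(n,x0,y0)
    cs.append(cv2.resize(I[y0:y0+90,x0:x0+100],None,fx=4,fy=4,interpolation=2))
cv2.imwrite("pics/c2.png",np.hstack(cs))
E
```

```text
[0.5899513  0.07812548 0.05333593]
top 288 201
scene 262 205
```

View pics/c2.png

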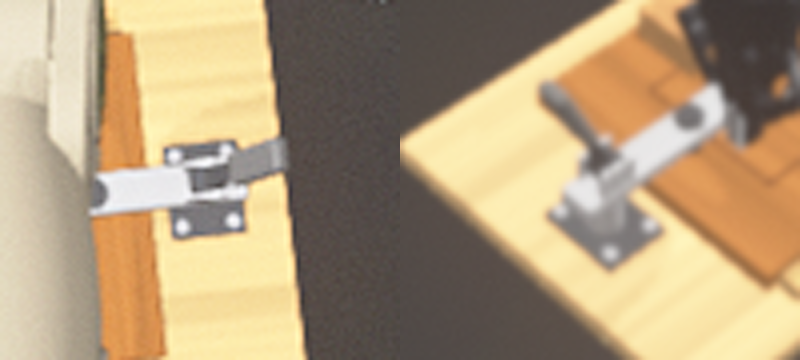

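The strap is square over the panel with 8 N against its stop, and the lever (left crop, (240,165)) is still up, pointing to board -y. I'll press a little more, then back off and rise.

Call:
{"name": "carry_out", "arguments": {"plan": [[[0,0,0,-5,0,0,0],[0,0,0,-5,0,0,0],[0,0,0,-5,0,0,0]]]}}

```text
clock: 5.25
tcp_pos: [0.5897, 0.0782, 0.0538]
orientation: [0.005, 0.663, 0.749, 0.005]
wrist_force: [18.7, 0.3, -9.7]
finger_gap: -0.0001
grip_force: 8.9
```

```bash
python3 - <<'E'
import numpy as np
a=.1207; o=np.array([572.8,-29.9]); v=np.array([np.sin(a),-np.cos(a)])
S=np.r_[o+5*v,155]; print("start",S)
for b in np.linspace(1.15,0,15):
    u=85*np.cos(b)-6*np.sin(b)-11; z=84+85*np.sin(b)+6*np.cos(b)
    print((np.r_[o+u*v,z]-S.round()).round().astype(int),end=' ')
E
```

```text
start [573.40203572 -34.86362297 155.        ]
[  2 -13   9] [  3 -19   6] [  4 -26   3] [  4 -32  -1] [  5 -37  -5] [  6 -42  -9] [  6 -47 -14] [  7 -52 -20] [  7 -56 -25] [  8 -59 -32] [  8 -62 -38] [  8 -64 -44] [  8 -66 -51] [  9 -68 -58] [  9 -68 -65]
```

The strap is on its stop: the position did not change while the force rose. I'll back off, rise, and go to the inner side of the lever.

Call:
{"name": "carry_out", "arguments": {"plan": [[[0,0,0,20,0,0,0],[0,0,0,25,0,20,0],[0,0,0,25,0,70,0],[0,0,0,25,0,120,0],[0,0,0,25,0,170,0],[0,0,0,20,0,208,0],[0,0,0,5,-40,208,0],[0,0,0,-10,-80,208,0],[0,0,0,-10,-113,208,0],[0,0,0,-10,-113,208,0],[0,0,0,-10,-113,208,0],[0,0,0,-10,-113,208,0]]]}}

```text
clock: 6.45
tcp_pos: [0.5722, -0.0343, 0.26]
orientation: [-0.001, 0.663, 0.749, 0.0]
wrist_force: [0.8, -0.2, -0.2]
finger_gap: 0.0001
grip_force: 0.0
```

```bash
python3 - <<'E'
from h import *
from workcell import monitor
print(monitor.get_state()["tcp_pos"])
W=cv2.cvtColor(viewer.read_camera("wrist"),cv2.COLOR_RGB2BGR)
for q in proj("wrist",[[.5728,-.0299,.084],[.5734,-.035,.155],[.5728+.1205*.047,-.0299-.9927*.047,.189]]): cv2.circle(W,tuple(int(v) for v in q),4,(0,0,255),-1)
S=cv2.cvtColor(viewer.read_camera("scene"),cv2.COLOR_RGB2BGR)[150:300,230:430]
cv2.imwrite("pics/c3.png",np.hstack([cv2.resize(W,(400,300)),cv2.resize(S,(400,300))]))
E
```

```text
[ 0.57221227 -0.03433673  0.26000962]
```

View pics/c3.png

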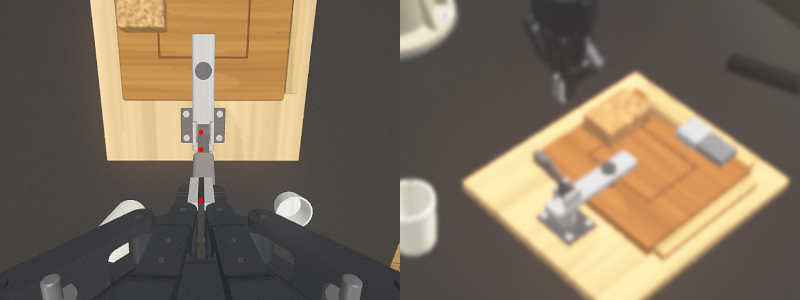

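The strap is square at its stop and the lever lies in the tool's plane, with the panel undisturbed. I'll descend inside the lever and push it along its arc.

Call:
{"name": "carry_out", "arguments": {"plan": [[[0,0,0,0,0,-50,0],[0,0,0,0,0,-95,0],[0,0,0,0,0,-105,0],[0,0,0,2,-13,-96,0],[0,0,0,3,-19,-99,0],[0,0,0,4,-26,-102,0],[0,0,0,4,-32,-106,0],[0,0,0,5,-37,-110,0],[0,0,0,6,-42,-114,0],[0,0,0,6,-47,-119,0],[0,0,0,7,-52,-125,0],[0,0,0,7,-56,-130,0],[0,0,0,8,-59,-137,0],[0,0,0,8,-62,-143,0],[0,0,0,8,-64,-149,0],[0,0,0,8,-66,-156,0],[0,0,0,9,-68,-163,0],[0,0,0,9,-68,-170,0],[0,0,0,9,-68,-176,0],[0,0,0,9,-68,-176,0]]]}}

```text
clock: 8.55
tcp_pos: [0.5817, -0.1042, 0.0894]
orientation: [0.002, 0.663, 0.749, -0.0]
wrist_force: [-12.3, -0.9, 35.9]
finger_gap: 0.0002
grip_force: 18.3
```

The TCP is at 89 mm and the lever top when level is about 90 mm, so the lever is essentially closed. I'll push a touch more, then lift clear.

Call:
{"name": "carry_out", "arguments": {"plan": [[[0,0,0,0,0,-4,0],[0,0,0,0,0,-7,0],[0,0,0,0,0,-7,0],[0,0,0,0,0,-7,0],[0,0,0,0,0,0,0],[0,0,0,0,0,20,0],[0,0,0,0,0,70,0],[0,0,0,0,0,120,0],[0,0,0,0,0,160,0],[0,0,0,0,-40,160,0],[0,0,0,0,-80,160,0],[0,0,0,0,-120,160,0],[0,0,0,0,-120,160,0],[0,0,0,0,-120,160,0]]]}}

```text
clock: 9.95
tcp_pos: [0.5808, -0.2237, 0.2426]
orientation: [-0.002, 0.664, 0.748, -0.0]
wrist_force: [0.4, 0.7, 0.6]
finger_gap: 0.0002
grip_force: 0.0
```

```bash
python3 - <<'E'
from h import *
from workcell import monitor
s=monitor.get_state(); print(s["tcp_pos"],s["wrist_force"],s["clock"])
T=cv2.cvtColor(viewer.read_camera("top"),cv2.COLOR_RGB2BGR)[190:310,230:430]
S=cv2.cvtColor(viewer.read_camera("scene"),cv2.COLOR_RGB2BGR)[185:305,230:430]
cv2.imwrite("pics/c4.png",np.hstack([cv2.resize(x,(400,240),interpolation=2) for x in (T,S)]))
E
```

```text
[ 0.58079182 -0.22367941  0.24256096] [0.40674492 0.70365873 0.55089139] 9.95
```

View pics/c4.png

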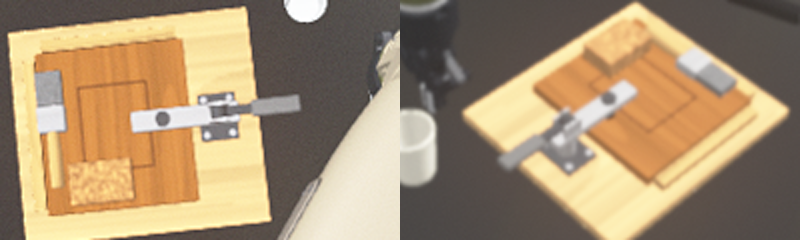

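The lever lies level and in line with the strap, with the foot down and the other things where they were. The hand is clear, so I'm handing in.

```bash
python3 -c "
from workcell import order; print(order.hand_in())"
```

```text
the job is handed in; nothing more can be done
None
```

The job is handed in, but no verdict came back: the strap is at its stop over the panel, the cam lever was pushed down level with the foot on the panel, the other things look unmoved, and the hand is clear.

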